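# Bring the cast lever to the fob press, balanced and level

### The arm

A 6-joint arm with a two-finger parallel gripper is mounted at the origin on the work surface. World frame = base frame: x ahead of the robot, y to its left, z up, the work surface at z = 0. Lengths are in m, angles in rad, forces in N, time in s.
With the tool pointing down it reaches from about 0.3 to 0.875 m from the base axis. Payload 6.4 kg.
Tool frame: the origin (TCP) lies midway between the tips of the shut fingers; the grasp point (between the pads) lies 19 mm behind it; z points along the fingers, y is the line along which they close (so a half turn about z gives the same grasp; the last joint's range is limited). The gripper opens to 85 mm and grips with 20 to 120 N. Pads are 22 mm wide; open, the fingers measure 114 mm over their backs; the gripper's body (76 mm by 85 mm) begins 54 mm behind the grasp point. The pads swing forward as they close: fully open they stand 13 mm farther back than shut.
Start: joints at [-0.206, 0.181, 1.607, -0, 1.354, -0.206], TCP at [0.575, 0, 0.231] pointing down, gripper open.
Joint ranges: [-2.99, 2.99], [-0.89, 2.07], [0.3, 2.58], [-1.14, 4.28], [0, 2.63], [-3.12, 3.12]. Speed limits (rad/s): [2.57, 2.57, 3.01, 3.14, 3.14, 3.14].

### API

Orientations are given as a unit quaternion [w, x, y, z].
In Python, from bench import ctrl gives the robot as it stands.
- The arm moves only by the tool drive_tool, never from a script. Its argument "plan" is a list that holds one entry, the list of rows, each a list of 4 numbers: the shift along the tool's x, y, z scaled (see below), then the turn about the tool's z scaled (see below). In form: [[[x, y, z, roll], ...]]. A call has 1 to 12 rows; each row is the pose to reach, as a shift and turn from the pose commanded when the call began, along the tool's axes at that moment, turning the shorter way round; what a row does not reach only later rows make up. The controller multiplies each number of a shift by 400 mm and each number of a turn by 180 degrees. A row lasts 1/12 s, in which the tool goes at most 41.7 mm and 7.16 degrees, less where a joint would pass 70% of its speed; a pose out of reach is approached as far as the arm can. A call with a number of a shift or a turn outside -1 to 1 is refused whole. A call with a gripper value outside its range is refused whole. "jaw" is the closure, from 0 (fully open) to 1 (shut), set as the call begins (left out, the last holds). The fingers move at their own pace and stop on an object; the grip force is fixed at half the most. Time passes only in rows, so rows that repeat a pose let the fingers close. It gives the time, the measured TCP pose, the force, the opening and the grip force at its end, in the units of the state.
- ctrl.get_obs(): the state, without advancing time (a new reading comes with each control period).
- ctrl.camera(name): name is "scene" or "side" or "wrist"; returns (picture, depth): 480x640x3 uint8, red, green, blue; 480x640 float32, m along the optical axis (not along the pixel's ray), 0 where there is no reading.
- ctrl.camera_info(name): a dict with "camera_matrix" (3x3 intrinsics, pixels), "R" (3x3) and "t" (3): a world point X has camera coordinates R X + t; the wrist camera has in their place "T_tool_cam" (4x4, takes a point from camera to tool coordinates, whose origin is the TCP and whose axes are the flange's). Camera axes: x right, y down, z forward; pixel columns grow to the right and rows downward; lengths in m; the calibration is good to about 2 mm. The wrist camera is an equidistant fisheye: a pixel r from the principal point sees the ray r / f radians off the axis. A picture is of the moment at which its call begins: read the wrist's pose just before it. camera_info takes no time and is no camera call.
- ctrl.hand_in(): hands the job in; it is judged then, once.
The state is a dict: "time_s": time; "q": joint angles; "dq": joint speeds; "joint_efforts": joint torques, N m; "eef_pos": TCP position; "eef_rot": TCP orientation; "wrist_force": force on the tool from outside, world axes, zero at the start; "torque": the same for the moment, N m; "opening": opening from 0.0 (shut) to 1.0 (fully open); "grasp_force": force on a finger pad.
Only numpy, scipy, OpenCV 4.12 (cv2) and the standard library are available. Lean on these libraries where they do the work, as an engineer would, in place of code of your own. Each camera call takes 0.05 s, during which the arm holds its last target. There are 200 camera calls.

### The job

First pull the press's yellow front guard all the way down. Then pick up the cast lever by its balance point (the white band) and hold it level just above the press, a few centimetres clear of the steel post: the hole in its hub centred over the post, and its black grip pointing out over the lowered guard, straight away from the press. Finish while still holding it there, still and touching nothing on the press, and leave the phone, the tape roll and the jar where they are.

Things in the scene. Friction and masses are not known exactly. Their poses are not given: they have to be found in the camera images.
- press: Green cast base of a hand press, fixed, 172 (x) x 180 (y) x 45 mm high. Origin: on the table under the axis of the steel post. -x is its front, where the guard is; z up. The post (16 mm diameter, on a 44 mm round boss) ends 105 mm above the table. Side cheeks (y = +-84, x = -80 to -30 mm) and the die holder (x = +55 mm) are at most 75 mm high.
- post_top (a point): Centre of the top end of the steel post, 105 mm above the table (axes as press).
- guard (a joint): Angle of the yellow front guard, rad: 0 upright, grows as its top is pulled to the press's -x and down; stop at 1.48 (nearly flat). Stiff hinge (0.25 N m): it stays where left and takes 1 to 5 N at the top. Sheet 6 mm thick, 150 mm wide, from 3 to 110 mm above the hinge; above it a black round bar, 10 mm thick, 90 mm long.
- guard_hinge (a point): Middle of the guard's hinge line: 90 mm in front (-x) of the post axis and 55 mm above the table. The hinge line runs along the press's y. The point turns with the guard.
- guard_bar (a point): Middle of the black bar on the guard's upper edge, 135 mm from the hinge. There is a 20 mm gap between the sheet and the bar. The point turns with the guard.
- lever: Dark cast lever, loose, 0.5 to 0.95 kg, lying flat, 259 mm long. Origin: on its underside below its balance point; x along it towards the hub, z up. Hub: ring at x = +56 mm, 48 mm outer diameter, 28 mm high, 21 mm upright hole. Arm: bar 16 x 16 mm, from hub to x = -111 mm. Black round grip, 26 mm diameter, 70 mm long, at the -x end. White 8 mm band on the arm at the balance point.
- lever_balance (a point): Balance point of the lever, in the middle of the arm at the white band, 8 mm above its underside (axes as lever).
- lever_hub (a point): Centre of the hub's hole at the hub's underside (axes as lever).
- phone: Black phone lying flat, 148 x 72 x 9 mm, bystander. Origin under its centre, long side along x.
- tape: Roll of brown tape lying flat, 92 mm diameter, 25 mm high, bystander. Origin under its centre.
- rivets: Jar of rivets with a brass lid, 60 mm diameter, 70 mm high, bystander. Origin under its centre.

How it is judged:
By the outcome, as a careful person would: the job done as asked, in the order asked, and still so for the second after the job is handed in, while the arm keeps its last pose, push and grip.
It also fails if it takes over 58 s, if anything falls off the work surface, if the arm or the gripper's body presses on something with over 40 N, if the wrist force passes 120 N, or if a joint passes its speed limit or range.

## Working session

There is one attempt and no reset: what is moved stays moved. The work goes in short steps, Python scripts to look and compute and a tool call to move; the robot and the scene stay as the last step left them, time stands still between calls to the robot, and variables do not carry over. Pictures are saved under pics/ and viewed, at most 10 in all, crops included, and the job is handed in when it is done.

Besides the shell and the picture viewer there is one more tool, called after ">>>" by a JSON object that holds its "name" and its "arguments". drive_tool: Moves the arm, as the interface text tells. Its arguments: {"type":"object","properties":{"plan":{"type":"array"},"jaw":{"type":"number"}},"required":["plan"]}

```bash
mkdir -p pics; python3 - <<'E'
from bench import ctrl
import cv2,numpy as np
o=ctrl.get_obs();print({k:np.round(v,3).tolist() for k,v in o.items()})
np.set_printoptions(precision=4,suppress=True)
for n in("scene","side","wrist"):
    p,d=ctrl.camera(n);np.savez(f"{n}0.npz",p=p,d=d);cv2.imwrite(f"pics/{n}0.png",p[:,:,::-1])
    print(n,ctrl.camera_info(n),(d>0).mean())
E
ls
```

```text
{'time_s': 0.0, 'q': [-0.206, 0.182, 1.608, 0.0, 1.354, -0.206], 'dq': [0.001, 0.0, -0.0, 0.0, 0.002, -0.001], 'joint_efforts': [0.0, -44.487, -35.134, -0.0, 0.009, 0.0], 'eef_pos': [0.574, 0.0, 0.23], 'eef_rot': [-0.001, 0.707, 0.707, -0.0], 'wrist_force': [-0.216, -0.13, 0.564], 'torque': [-0.013, -0.053, -0.029], 'grasp_force': 0.0, 'opening': 1.003}
scene {'camera_matrix': array([[504.596 ,   0.    , 322.2867],
       [  0.    , 504.596 , 244.3189],
       [  0.    ,   0.    ,   1.    ]]), 'R': array([[ 0.8346,  0.5508,  0.0004],
       [ 0.4804, -0.7275, -0.49  ],
       [-0.2696,  0.4091, -0.8717]]), 't': array([-0.5207, -0.2367,  1.5189])} 0.995908203125
side {'camera_matrix': array([[463.1309,   0.    , 321.0676],
       [  0.    , 463.1309, 243.8714],
       [  0.    ,   0.    ,   1.    ]]), 'R': array([[ 0.7175, -0.6965, -0.0112],
       [-0.3697, -0.3671, -0.8535],
       [ 0.5904,  0.6165, -0.5209]]), 't': array([-0.4407,  0.337 ,  0.7578])} 0.9960514322916667
wrist {'camera_matrix': array([[371.6483,   0.    , 318.6336],
       [  0.    , 371.6483, 239.1317],
       [  0.    ,   0.    ,   1.    ]]), 'T_tool_cam': array([[-0.0008, -0.9567, -0.2911,  0.0744],
       [ 1.    , -0.0009,  0.0003,  0.0003],
       [-0.0005, -0.2911,  0.9567, -0.1417],
       [ 0.    ,  0.    ,  0.    ,  1.    ]])} 0.9939420572916666
pics
scene0.npz
side0.npz
wrist0.npz
```

View pics/scene0.png

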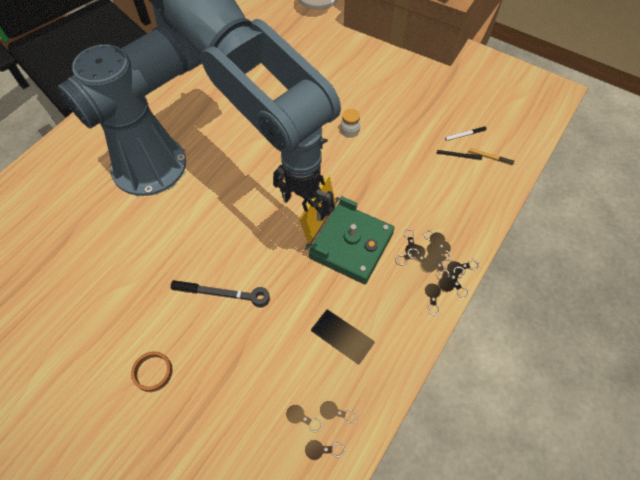

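View pics/side0.png

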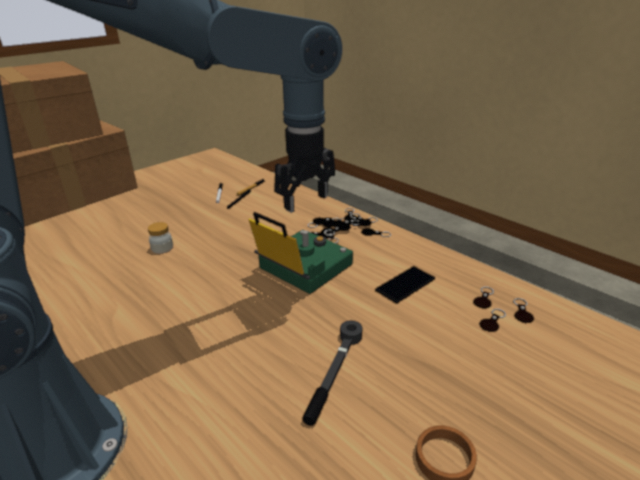

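The scene view shows the press at about (350,240) with its yellow guard towards the robot (318,210, half hidden by the gripper). The lever runs from its grip at (183,287) to its hub at (260,296), with the white band at (240,294). The side view shows the guard upright at (277,245) with the bar above it, and the hub at (350,330). Next I measure these.

```bash
cat > h.py <<'E'
import numpy as np,cv2
from bench import ctrl
np.set_printoptions(precision=4,suppress=True)
def load(n,i=0):
    z=np.load(f"{n}{i}.npz");return z['p'],z['d']
def cloud(n,p,d):
    c=ctrl.camera_info(n);K=c['camera_matrix'];v,u=np.mgrid[:480,:640]
    X=np.stack([(u-K[0,2])/K[0,0]*d,(v-K[1,2])/K[1,1]*d,d],-1)
    return (X-c['t'])@c['R']
def ray(n,uv):
    c=ctrl.camera_info(n);K=c['camera_matrix']
    r=c['R'].T@np.array([(uv[0]-K[0,2])/K[0,0],(uv[1]-K[1,2])/K[1,1],1])
    return -c['R'].T@c['t'],r/np.linalg.norm(r)
def plane(n,uv,z):
    o,r=ray(n,uv);return o+r*(z-o[2])/r[2]
def tri(a,b):
    (o1,r1),(o2,r2)=ray(*a),ray(*b)
    s=np.linalg.lstsq(np.c_[r1,-r2],o2-o1,rcond=None)[0]
    P,Q=o1+s[0]*r1,o2+s[1]*r2
    return (P+Q)/2,np.linalg.norm(P-Q)
def cen(m):
    v,u=np.nonzero(m);return np.array([u.mean(),v.mean()])
E
python3 - <<'E'
from h import *
W={}
for n in("scene","side"):
    p,d=load(n);X=cloud(n,p,d);h=cv2.cvtColor(p,cv2.COLOR_RGB2HSV).astype(int);H,S,V=h[...,0],h[...,1],h[...,2]
    g=(H>60)&(H<95)&(S>90)&(X[...,0]>.3)&(X[...,0]<1)
    y=(H>20)&(H<32)&(S>190)&(X[...,2]>.05)&(X[...,0]>.3)&(X[...,0]<1)
    G=X[g];Y=X[y]
    t=G[abs(G[:,2]-.045)<.006]
    print(n,"green",g.sum(),len(t),"z",np.percentile(G[:,2],[5,50,95,99]))
    print(" rect",cv2.minAreaRect((t[:,:2]*1000).astype(np.float32)))
    if len(Y)>30:
        c=np.median(Y,0);q=Y[np.linalg.norm(Y-c,axis=1)<.12];nrm=np.linalg.svd(q-q.mean(0),full_matrices=False)[2][2]
        print(" yellow",len(Y),"mean",q.mean(0),"normal",nrm,"min",q.min(0),"max",q.max(0))
    # lever: dark on table region
    dark=(V<75)&(X[...,2]>-.01)&(X[...,2]<.06)
    k,l,st,ce=cv2.connectedComponentsWithStats(dark.astype(np.uint8))
    for i in range(1,k):
        if st[i,4]>100: print("  dark",st[i],ce[i],np.median(X[l==i],0))
    wh=(S<70)&(V>150)&(X[...,2]>0)&(X[...,2]<.12)
    k,l,st,ce=cv2.connectedComponentsWithStats(wh.astype(np.uint8))
    for i in range(1,k):
        if st[i,4]>5: print("  white",st[i],ce[i],np.median(X[l==i],0))
E
python3 - <<'E'
import sys;sys.path.insert(0,'.')
from h import *
a=[]
for n,(x,y) in dict(scene=(300,180),side=(235,200)).items():
    p,_=load(n);a.append(cv2.resize(p[y:y+100,x:x+130],None,fx=5.8,fy=5.8,interpolation=cv2.INTER_CUBIC)[:,:,::-1])
for i,n in enumerate(("sc","sd")):cv2.imwrite(f"pics/{n}c.png",a[i])
b=np.vstack(a);cv2.imwrite("pics/crop0.png",cv2.resize(b,(390,600)))
E
```

```text
scene green 3471 2866 z [0.0404 0.0464 0.0689 0.0783]
 rect ((655.2259521484375, 95.05081176757812), (168.7949676513672, 179.3907928466797), 6.16363000869751)
 yellow 456 mean [0.5554 0.063  0.1251] normal [0.9748 0.0925 0.2032] min [0.5342 0.0132 0.0659] max [0.5718 0.1577 0.1774]
  dark [437 151  45   8 132] [460.8258 154.4242] [0.7698 0.5456 0.0129]
  dark [156 157  23  19 181] [167.0608 165.6077] [0.0752 0.0135 0.0427]
  dark [113 165  17  14 130] [119.7538 172.0615] [-0.0291 -0.0786  0.039 ]
  dark [132 171  26  18 163] [142.2945 178.0859] [ 0.0413 -0.064   0.0428]
  dark [309 250  61  34 359] [335.0251 266.3538] [0.653  0.0083 0.0302]
  dark [428 262  41  36 436] [447.1927 280.4725] [0.9181 0.1415 0.0124]
  dark [171 281  65  17 285] [190.9333 287.8421] [ 0.3716 -0.2462  0.0232]
  dark [312 310  36  34 678] [329.3746 326.8053] [ 0.732  -0.1316  0.0103]
  white [302   0  33   6 130] [317.8615   1.6923] [0.0131 0.8969 0.023 ]
  white [344 121  16   9  58] [353.3621 126.1897] [0.4523 0.4346 0.0463]
  white [446 130  27  10 104] [459.25   134.6442] [0.7267 0.6151 0.0118]
  white [1
[... 2290 characters left out ...]
311 -0.1739  0.0236]
  dark [303 352  42  74 850] [322.1753 392.3718] [ 0.3764 -0.2434  0.019 ]
  dark [  34  408   84   72 1926] [ 78.0472 450.1651] [ 0.0282 -0.0737  0.039 ]
  dark [ 93 422  31  58 219] [110.6758 456.8858] [ 0.0618 -0.0922  0.0087]
  dark [448 433  23  27 186] [460.672  443.2796] [ 0.4784 -0.4642  0.0113]
  dark [416 451  27  29 177] [426.5198 469.9209] [ 0.3976 -0.4544  0.0124]
  dark [  0 469  30  11 274] [ 13.7664 474.7883] [-0.0535 -0.0529  0.049 ]
  white [216 189   6  12  44] [218.3636 194.75  ] [0.7245 0.6087 0.0121]
  white [338 347   8   4  21] [341.381  348.7619] [ 0.4912 -0.1866  0.0172]
  white [104 440  12  10  41] [109.8049 445.2927] [ 0.0688 -0.0738  0.0166]
```

View pics/wrist0.png

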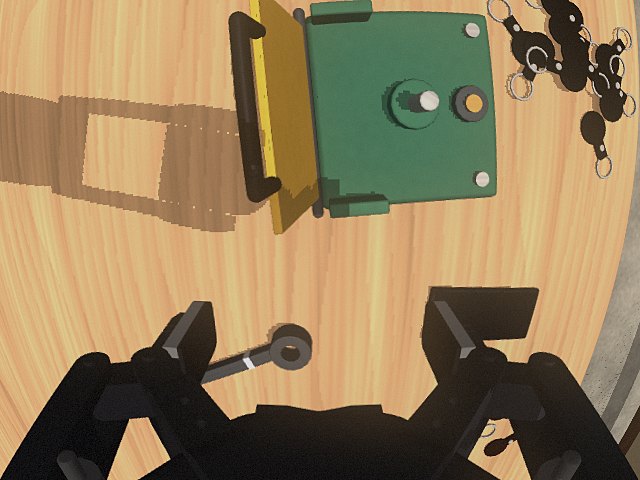

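The wrist view shows the press from above: post top at (429,100), guard leaning left with its black bar at x≈245, two cheeks, and the lever's hub at (291,350) with its band at (250,364). Triangulating next.

```bash
cat >> h.py <<'E'
from scipy.spatial.transform import Rotation as Rn
def wpose(o):
    q=np.array(o['eef_rot']);T=np.eye(4);T[:3,:3]=Rn.from_quat(q[[1,2,3,0]]).as_matrix();T[:3,3]=o['eef_pos'];return T
def wray(o,uv):
    c=ctrl.camera_info("wrist");K=c['camera_matrix'];T=wpose(o)@c['T_tool_cam']
    a=(np.array(uv)-K[:2,2])/K[0,0];r=np.linalg.norm(a);v=np.r_[a/r*np.sin(r),np.cos(r)]
    return T[:3,3],T[:3,:3]@v
def trir(A,B):
    (o1,r1),(o2,r2)=A,B
    s=np.linalg.lstsq(np.c_[r1,-r2],o2-o1,rcond=None)[0]
    P,Q=o1+s[0]*r1,o2+s[1]*r2
    return (P+Q)/2,np.linalg.norm(P-Q)
def atz(A,z):
    o,r=A;return o+r*(z-o[2])/r[2]
E
python3 - <<'E'
from h import *
o=ctrl.get_obs()
p,d=load("wrist");g=cv2.cvtColor(p,cv2.COLOR_RGB2HSV).astype(int);m=(g[...,1]<40)&(g[...,2]>150)
k,l,st,ce=cv2.connectedComponentsWithStats(m.astype(np.uint8))
for i in range(1,k):
    if st[i,4]>20: print(st[i],ce[i],atz(wray(o,ce[i]),.105)[:2],atz(wray(o,ce[i]),.017)[:2])
    if st[i,4]>20 and abs(ce[i]-[429,100]).max()<12: pw=ce[i]
    if st[i,4]>20 and abs(ce[i]-[250,364]).max()<10: bw=ce[i]
sc=np.array([353,226]);print("post",trir(ray("scene",sc),wray(o,pw)),atz(ray("scene",sc),.105))
b1=[238.43,293.38];b2=[341.38,348.76]
print("band",tri(("scene",b1),("side",b2)),trir(ray("side",b2),wray(o,bw)),atz(wray(o,bw),.017))
# hub via dark ring: depth points
for n in("scene","side"):
    p,d=load(n);X=cloud(n,p,d);V=p.max(-1)
    m=(V<110)&(X[...,0]>.27)&(X[...,0]<.6)&(X[...,1]>-.32)&(X[...,1]<-.12)&(X[...,2]>.009)&(X[...,2]<.05)
    k,l,st,ce=cv2.connectedComponentsWithStats(m.astype(np.uint8))
    Q=X[m];c,s=Q[:,:2].mean(0),0;D=np.linalg.svd(Q[:,:2]-c,full_matrices=False)[2][0];D*=np.sign(D[0])
    t=(Q[:,:2]-c)@D
    print(n,m.sum(),"dir deg",np.degrees(np.arctan2(D[1],D[0])),"ends",c+D*np.percentile(t,0.5),c+D*np.percentile(t,99.5),t.max()-t.min())
    print("hub top z",np.percentile(Q[t>t.max()-.045][:,2],[50,90]),"arm z",np.percentile(Q[(t>t.max()-.1)&(t<t.max()-.06)][:,2],[50,90]))
    G=X[(t:=0) or (p[...,1]>p[...,0]*1.3)&(X[...,0]>.5)&(X[...,0]<.8)&(abs(X[...,2]-.045)<.005)]
E
```

```text
[488   0  15  22  45] [492.6444  11.1778] [0.7084 0.176 ] [0.7523 0.2094]
[527   0  15   8  24] [534.625    5.1667] [0.7487 0.1899] [0.8059 0.2279]
[570  15   5   6  24] [572.0417  17.7083] [0.7885 0.1882] [0.8587 0.2256]
[466  23  14  14 152] [472.2697  29.4474] [0.69   0.1574] [0.7279 0.1847]
[513  24   7   7  32] [516.0938  27.4062] [0.7291 0.166 ] [0.7798 0.1961]
[581  24  18  22  41] [589.6098  35.2195] [0.8082 0.1767] [0.885  0.2103]
[618  27  14  12  32] [623.0625  31.4688] [0.8543 0.1923] [0.9463 0.2311]
[526  46  22  27 127] [534.7402  59.9528] [0.746  0.1415] [0.8023 0.1635]
[610  55  16  23  63] [616.7937  63.3016] [0.8427 0.1582] [0.9308 0.1857]
[556  63   6   7  31] [558.4194  65.9355] [0.7705 0.1408] [0.8348 0.1627]
[589  65   5   7  25] [590.92  68.16] [0.8081 0.1462] [0.8849 0.1698]
[511  73  23  27 101] [520.6436  87.802 ] [0.7322 0.1163] [0.7839 0.1301]
[599  73  11  15  27] [604.7037  78.5185] [0.8256 0.1403] [0.9081 0.1619]
[593  82   9  15  21] [595.8571  90.5714] [0.8141 0.1271] [0.8928 0.1444]
[616  82   4   7  21] [617.4762  85.1429] [0.8431 0.1376] [0.9313 0.
[... 316 characters left out ...]
15 155] [482.1677 178.8387] [0.7009 0.0418] [0.7423 0.031 ]
[243 357  12  12  77] [248.4935 362.7532] [ 0.5126 -0.1211] [ 0.4921 -0.1854]
post (array([0.6537, 0.0979, 0.1082]), np.float64(0.0008714944810356522)) [0.6526 0.0993 0.105 ]
band (array([ 0.4897, -0.187 ,  0.0183]), np.float64(0.0005353021242967888)) (array([ 0.4916, -0.1856,  0.0164]), np.float64(0.0009416217676892244)) [ 0.4921 -0.1854  0.017 ]
scene 820 dir deg 24.62801504182982 ends [ 0.3319 -0.2634] [ 0.5633 -0.1573] 0.25738842557882285
hub top z [0.0282 0.0316] arm z [0.0163 0.0192]
side 1370 dir deg 24.953339450057964 ends [ 0.3299 -0.2647] [ 0.5585 -0.1583] 0.25743747343918133
hub top z [0.027  0.0297] arm z [0.0167 0.0182]
```

>>> {"name": "drive_tool", "arguments": {"plan": [[[0.08, 0.016, 0, 0], [0.16, 0.032, 0, 0], [0.232, 0.047, 0, 0], [0.232, 0.047, 0, 0], [0.232, 0.047, 0.05, 0], [0.232, 0.047, 0.1, 0], [0.232, 0.047, 0.15, 0], [0.232, 0.047, 0.192, 0], [0.232, 0.047, 0.192, 0], [0.232, 0.047, 0.192, 0]]], "jaw": 1}}

```text
time_s: 0.98
eef_pos: [0.5929, 0.0925, 0.1535]
eef_rot: [-0.001, 0.707, 0.707, -0.001]
wrist_force: [-0.4, 0.6, 0.8]
opening: -0.002
grasp_force: 0.0
```

>>> {"name": "drive_tool", "arguments": {"plan": [[[-0.004, -0.04, 0, 0], [-0.008, -0.081, 0, 0], [-0.011, -0.117, 0.01, 0], [-0.014, -0.151, 0.025, 0], [-0.017, -0.183, 0.044, 0], [-0.02, -0.212, 0.068, 0], [-0.022, -0.237, 0.096, 0], [-0.024, -0.257, 0.127, 0], [-0.025, -0.268, 0.15, 0], [-0.026, -0.277, 0.174, 0], [-0.027, -0.283, 0.198, 0], [-0.027, -0.286, 0.217, 0]]]}}

```text
time_s: 1.98
eef_pos: [0.4798, 0.0818, 0.0673]
eef_rot: [0.0, 0.707, 0.707, 0.0]
wrist_force: [-0.5, -0.6, 2.0]
opening: 0.001
grasp_force: 0.8
```

>>> {"name": "drive_tool", "arguments": {"plan": [[[0, 0, 0.004, 0], [0, 0, 0.008, 0], [0, 0, 0.012, 0], [0, 0, 0.012, 0]]]}}

```text
time_s: 2.32
eef_pos: [0.4799, 0.0818, 0.0657]
eef_rot: [-0.0, 0.707, 0.707, -0.001]
wrist_force: [-15.1, -1.4, 35.1]
opening: 0.001
grasp_force: 16.9
```

>>> {"name": "drive_tool", "arguments": {"plan": [[[0, 0, -0.02, 0], [0, 0, -0.1, 0], [0, 0, -0.2, 0], [-0.1, 0.004, -0.25, 0.04], [-0.2, 0.008, -0.25, 0.08], [-0.3, 0.012, -0.25, 0.12], [-0.4, 0.016, -0.25, 0.16], [-0.5, 0.02, -0.25, 0.2], [-0.6, 0.024, -0.25, 0.24], [-0.67, 0.028, -0.25, 0.28], [-0.67, 0.028, -0.25, 0.32], [-0.67, 0.028, -0.25, 0.362]]], "jaw": 0}}

```text
time_s: 3.32
eef_pos: [0.4907, -0.1883, 0.1624]
eef_rot: [-0.0, 0.976, 0.216, -0.0]
wrist_force: [0.1, 0.1, -0.4]
opening: 0.997
grasp_force: 0.0
```

>>> {"name": "drive_tool", "arguments": {"plan": [[[0, 0, 0, 0], [0, 0, 0, 0], [0, 0, 0, 0]]]}}

```text
time_s: 3.57
eef_pos: [0.4907, -0.1857, 0.1626]
eef_rot: [-0.0, 0.975, 0.223, -0.0]
wrist_force: [0.2, 0.1, 0.8]
opening: 1.002
grasp_force: 0.0
```

```bash
python3 - <<'E'
from h import *
import json
o=ctrl.get_obs();print(o['eef_pos'],o['eef_rot'],o['q'],o['opening'])
for n in("wrist","side","scene"):
    p,d=ctrl.camera(n);np.savez(f"{n}1.npz",p=p,d=d)
    if n=="wrist": cv2.imwrite("pics/wrist1.png",p[:,:,::-1])
    else:
        X=cloud(n,p,d);h=cv2.cvtColor(p,cv2.COLOR_RGB2HSV).astype(int);H,S,V=h[...,0],h[...,1],h[...,2]
        y=(H>20)&(H<32)&(S>190)&(X[...,2]>.045)&(X[...,2]<.2)&(X[...,0]>.3)&(X[...,0]<1)
        Y=X[y];c=np.median(Y,0);nr=np.linalg.svd(Y-Y.mean(0),full_matrices=False)[2][2];print(n,len(Y),c,nr,np.arccos(abs(nr[0])))
E
```

```text
[ 0.4907 -0.1857  0.1626] [-0.0001  0.9748  0.2231 -0.0001] [-0.5883  0.1431  1.7973  0.      1.2015  0.5326] 1.002061739848819
side 1549 [0.5048 0.0745 0.0647] [0.0867 0.0047 0.9962] 1.4839955078597666
scene 1822 [0.5084 0.0807 0.0644] [0.0921 0.0096 0.9957] 1.4785648822208814
```

View pics/wrist1.png

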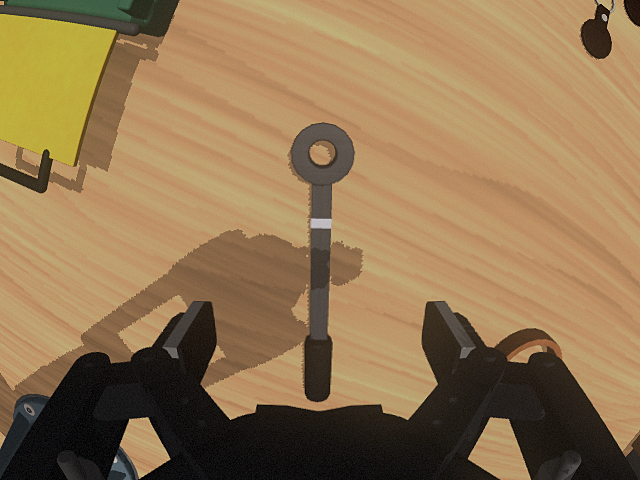

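The guard is fully down (1.48 rad). The wrist view shows the lever almost along the tool's x axis: hub hole at (322,152), band at (321,224), grip at (317,370). I measure the offset to the grasp.

```bash
python3 - <<'E'
from h import *
o=ctrl.get_obs();p,d=load("wrist",1);T=wpose(o)
h=cv2.cvtColor(p,cv2.COLOR_RGB2HSV).astype(int)
m=((h[...,1]<40)&(h[...,2]>130));m[:200]=0;m[250:]=0;m[:,:295]=0;m[:,345:]=0
b=cen(m);print("band px",b,m.sum())
dk=(h[...,1]<70)&(h[...,2]<125)|m
ps=[]
# arm midline between rows 190..330 (edges of dark/white run round x=320)
for r in list(range(188,215,3))+list(range(222,300,4)):
    row=(h[r,:,1]<75);c=320;a=c
    while row[a]:a-=1
    e=c
    while row[e]:e+=1
    if e-a<30: ps.append(((a+e)/2,r))
W=np.array([atz(wray(o,q),.0165)[:2] for q in ps])
c=W.mean(0);D=np.linalg.svd(W-c)[2][0];D*=np.sign(D[0]);print(len(ps),"arm dir",np.degrees(np.arctan2(D[1],D[0])),"resid",np.std((W-c)@[-D[1],D[0]]))
B=atz(wray(o,b),.0165);print("band",B,"side pair z",trir(wray(o,b),ray("side",[341.38,348.76])),trir(wray(o,b),ray("scene",[238.43,293.38])))
print("arm line at band, lateral",(c-B[:2])@[-D[1],D[0]])
# hub outer circle & hole
hub=(h[...,1]<70).astype(np.uint8);hub[:100]=0;hub[182:]=0;hub[:,:270]=0;hub[:,380:]=0
cs,hi=cv2.findContours(hub,cv2.RETR_CCOMP,cv2.CHAIN_APPROX_NONE)
for q in cs:
    if len(q)>30:
        e=cv2.fitEllipse(q);print("ellipse",e, "z28",atz(wray(o,e[0]),.028)[:2],"z0",atz(wray(o,e[0]),0)[:2])
ty=T[:3,1];tx=T[:3,0];print("tx",tx,"ty",ty)
dB=B-T[:3,3];print("shift to band tool xyz",T[:3,:3].T@dB,"tool x deg",np.degrees(np.arctan2(tx[1],tx[0])))
print("pred hub",B[:2]+.056*D)
E
```

```text
band px [320.5619 223.1031] 194
29 arm dir 24.606297920766906 resid 0.0010578875977243082
band [ 0.4918 -0.1867  0.0165] side pair z (array([ 0.4914, -0.1862,  0.0166]), np.float64(0.0015039500532648702)) (array([ 0.4911, -0.187 ,  0.0187]), np.float64(0.0024704693672474016))
arm line at band, lateral -0.0002693069161866791
ellipse ((322.313720703125, 153.0859832763672), (59.3897705078125, 61.77146530151367), 88.87344360351562) z28 [ 0.5433 -0.1633] z0 [ 0.5418 -0.1643]
ellipse ((322.42120361328125, 153.6656494140625), (29.459854125976562, 29.92167091369629), 145.86338806152344) z28 [ 0.543  -0.1636] z0 [ 0.5414 -0.1646]
tx [ 0.9011  0.4336 -0.    ] ty [ 0.4336 -0.9011  0.0001]
shift to band tool xyz [0.0005 0.0015 0.1464] tool x deg 25.694595336681136
pred hub [ 0.5427 -0.1634]
```

>>> {"name": "drive_tool", "arguments": {"plan": [[[0.001, 0.004, 0.08, 0.006], [0.001, 0.004, 0.16, 0.006], [0.001, 0.004, 0.23, 0.006], [0.001, 0.004, 0.29, 0.006], [0.001, 0.004, 0.34, 0.006], [0.001, 0.004, 0.375, 0.006], [0.001, 0.004, 0.398, 0.006], [0.001, 0.004, 0.398, 0.006], [0.001, 0.004, 0.398, 0.006]]]}}

```text
time_s: 4.47
eef_pos: [0.4918, -0.1871, 0.0038]
eef_rot: [-0.0, 0.977, 0.212, -0.0]
wrist_force: [0.3, 0.6, -0.2]
opening: 1.003
grasp_force: 0.0
```

>>> {"name": "drive_tool", "arguments": {"plan": [[[0, 0, 0, 0], [0, 0, 0, 0], [0, 0, 0, 0], [0, 0, 0, 0], [0, 0, 0, 0], [0, 0, 0, 0], [0, 0, 0, 0], [0, 0, 0, 0], [0, 0, 0, 0], [0, 0, 0, 0], [0, 0, 0, 0], [0, 0, 0, 0]]], "jaw": 1}}

```text
time_s: 5.47
eef_pos: [0.4919, -0.1873, 0.0043]
eef_rot: [0.0, 0.977, 0.212, 0.0]
wrist_force: [-1.1, 0.9, 6.2]
opening: 0.167
grasp_force: 59.9
```

>>> {"name": "drive_tool", "arguments": {"plan": [[[0, 0, -0.02, 0], [0, 0, -0.06, 0], [0, 0, -0.11, 0], [0, 0, -0.17, 0], [0, 0, -0.23, 0], [0, 0, -0.29, 0], [0, 0, -0.35, 0], [0, 0, -0.4, 0], [0, 0, -0.43, 0], [0, 0, -0.44, 0], [0, 0, -0.44, 0], [0, 0, -0.44, 0]]]}}

```text
time_s: 6.47
eef_pos: [0.4907, -0.1867, 0.1781]
eef_rot: [-0.001, 0.977, 0.212, -0.001]
wrist_force: [-0.4, 0.5, -7.2]
opening: 0.165
grasp_force: 59.8
```

```bash
cat > lev.py <<'E'
from h import *
import sys
i=sys.argv[1];o=ctrl.get_obs();T=wpose(o);print(o['eef_pos'],o['opening'],o['grasp_force'],o['wrist_force'],o['torque'])
print("tool x deg",np.degrees(np.arctan2(T[1,0],T[0,0])))
p,d=ctrl.camera("wrist");np.savez(f"wrist{i}.npz",p=p,d=d);cv2.imwrite(f"pics/wrist{i}.png",p[:,:,::-1])
zb=T[2,3]-.0038  # underside as gripped
for n in("side","scene"):
    p,d=ctrl.camera(n);np.savez(f"{n}{i}.npz",p=p,d=d);cv2.imwrite(f"pics/{n}{i}.png",p[:,:,::-1]);X=cloud(n,p,d)
    L=(X-T[:3,3])@T[:3,:3]  # tool coords
    m=(p.max(-1)<110)&(abs(L[...,1])<.035)&(L[...,0]>-.2)&(L[...,0]<.1)&(L[...,2]>-.04)&(L[...,2]<.025)
    hub=m&(L[...,0]>.03);grip=m&(L[...,0]<-.11);arm=m&(L[...,0]<-.03)&(L[...,0]>-.1)
    for k,q in dict(hub=hub,arm=arm,grip=grip).items():
        if q.sum()>15:
            Q=X[q];print(n,k,q.sum(),"z 10/50/90/97",np.percentile(Q[:,2],[10,50,90,97])," Lx",np.percentile(L[q][:,0],[1,99]),"Ly med",np.median(L[q][:,1]))
print("underside expected",zb)
E
python3 lev.py 2
```

```text
[ 0.4907 -0.1867  0.1781] 0.16508760651166632 59.7804594039917 [-0.3958  0.5383 -7.201 ] [ 0.0709  0.0272 -0.0094]
tool x deg 24.46337503520648
side hub 152 z 10/50/90/97 [0.1798 0.1978 0.2025 0.2032]  Lx [0.0308 0.0743] Ly med -0.006800480407201357
side arm 312 z 10/50/90/97 [0.1821 0.1899 0.1913 0.1917]  Lx [-0.0989 -0.0311] Ly med 0.0033544050199966016
side grip 633 z 10/50/90/97 [0.1875 0.197  0.2003 0.201 ]  Lx [-0.1799 -0.1124] Ly med 0.004210218278557164
scene hub 361 z 10/50/90/97 [0.1857 0.2009 0.2043 0.2052]  Lx [0.033  0.0777] Ly med 0.005245394728031136
scene arm 236 z 10/50/90/97 [0.1809 0.1898 0.1927 0.1939]  Lx [-0.0993 -0.0372] Ly med 0.003563869011017103
scene grip 313 z 10/50/90/97 [0.1918 0.1981 0.2017 0.2032]  Lx [-0.1771 -0.1104] Ly med 0.004598626184494559
underside expected 0.17434810398507194
```

View pics/side2.png

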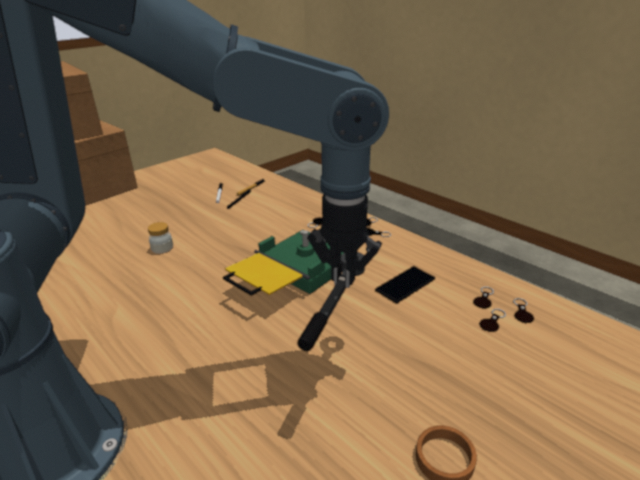

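Side view: the lever is held level (hub top 0.203, grip top 0.201) and the guard lies flat at (262,270). Carrying it over the press at safe height.

>>> {"name": "drive_tool", "arguments": {"plan": [[[0.015, -0.015, 0, 0.003], [0.05, -0.05, 0, 0.01], [0.1, -0.099, 0, 0.02], [0.16, -0.158, 0, 0.032], [0.22, -0.217, 0, 0.044], [0.28, -0.276, 0, 0.056], [0.34, -0.335, 0, 0.068], [0.4, -0.394, 0, 0.08], [0.455, -0.449, 0, 0.091], [0.5, -0.493, 0, 0.1], [0.525, -0.518, 0, 0.105], [0.534, -0.526, 0, 0.106]]]}}

```text
time_s: 7.62
eef_pos: [0.5987, 0.0955, 0.1781]
eef_rot: [-0.001, 0.999, 0.048, -0.001]
wrist_force: [0.8, 0.5, -7.6]
opening: 0.167
grasp_force: 59.8
```

>>> {"name": "drive_tool", "arguments": {"plan": [[[0, 0, 0, 0], [0, 0, 0, 0], [0, 0, 0, 0], [0, 0, 0, 0], [0, 0, 0, 0], [0, 0, 0, 0]]]}}

```text
time_s: 8.12
eef_pos: [0.5989, 0.0919, 0.1798]
eef_rot: [0.0, 0.999, 0.046, 0.0]
wrist_force: [0.0, 0.1, -8.1]
opening: 0.164
grasp_force: 59.8
```

```bash
python3 lev.py 3
```

```text
[0.5989 0.0919 0.1798] 0.16383910596894793 59.808964133262634 [ 0.0372  0.0883 -8.1415] [0.0217 0.0192 0.0019]
tool x deg 5.3200661308133395
side hub 218 z 10/50/90/97 [0.1823 0.1965 0.2045 0.2055]  Lx [0.0314 0.0728] Ly med 0.015631390719179922
side arm 226 z 10/50/90/97 [0.18   0.1893 0.1929 0.1935]  Lx [-0.0994 -0.0313] Ly med 0.0072908212419098145
side grip 366 z 10/50/90/97 [0.1849 0.1959 0.2017 0.2028]  Lx [-0.1791 -0.112 ] Ly med 0.009868577221613328
scene hub 350 z 10/50/90/97 [0.1838 0.2023 0.2064 0.2073]  Lx [0.0328 0.0777] Ly med 0.008246748967103982
scene arm 186 z 10/50/90/97 [0.1813 0.1917 0.1949 0.1964]  Lx [-0.0985 -0.0397] Ly med 0.004745566700629266
scene grip 259 z 10/50/90/97 [0.192  0.1996 0.2037 0.2056]  Lx [-0.1795 -0.1103] Ly med 0.0067185108590756765
underside expected 0.17600947371535916
```

View pics/wrist3.png

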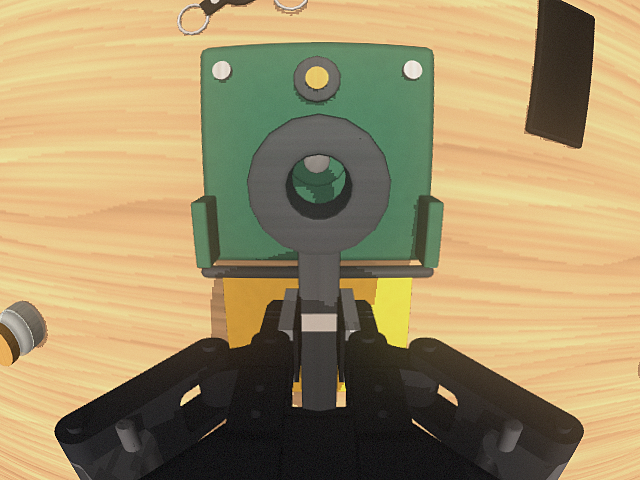

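Wrist view from above: the hub ring is centred near (319,184), and the post top is seen through the hole near (316,162). The screws are at (221,70) and (412,69), and the white band lies between the pads at (320,322). Computing the residual offset.

```bash
cat > hub.py <<'E'
from h import *
import sys
i=sys.argv[1];o=ctrl.get_obs();T=wpose(o);p,d=load("wrist",i)
h=cv2.cvtColor(p,cv2.COLOR_RGB2HSV).astype(int);zb=T[2,3]-.0038
ang=lambda D:np.degrees(np.arctan2(D[1],D[0]))
# screws
w=((h[...,1]<40)&(h[...,2]>150)).astype(np.uint8);k,l,st,ce=cv2.connectedComponentsWithStats(w)
S=[ce[j] for j in range(1,k) if st[j,4]>60 and ce[j][1]<140 and 200<ce[j][0]<440]
P=[atz(wray(o,s),.051)[:2] for s in S];P.sort(key=lambda q:-q[1]);print("screws",np.array(S),P)
if len(P)==2:D=P[0]-P[1];print("press yaw from screws",ang([D[1],-D[0]]),"mid",(P[0]+P[1])/2,"dist",np.linalg.norm(D))
g=((h[...,1]<60)&(h[...,2]<120)).astype(np.uint8)
# ring edge by radial scan from ring centre
c0=np.array([319,184.]);
for it in range(3):
    out=[];inn=[]
    for t in np.radians(np.r_[140:400:3]):
        q=np.array([np.cos(t),-np.sin(t)]) if False else np.array([np.cos(t),np.sin(t)])
        for r in np.arange(50,90,.5):
            u,v=(c0+r*q).round().astype(int)
            if not g[v,u]: out.append(c0+r*q);break
    e=cv2.fitEllipse(np.array(out,np.float32));c0=np.array(e[0])
print("outer ellipse",e,len(out))
H=[atz(wray(o,q),zb+.028)[:2] for q in out];H=np.array(H)
A=np.c_[2*H,np.ones(len(H))];s=np.linalg.lstsq(A,(H**2).sum(1),rcond=None)[0]
hc=s[:2];R=np.sqrt(s[2]+hc@hc);print("hub centre",hc,"radius",R,"resid",np.std(np.linalg.norm(H-hc,axis=1)-R))
B=wpose(o)[:2,3];print("tcp->hub dist",np.linalg.norm(hc-B),"dir",ang(hc-B))
m=w.copy();m[:]=0;m[145:178,295:340]=((h[...,1]<45)&(h[...,2]>110))[145:178,295:340];print("post px",cen(m),m.sum(),np.nonzero(m)[1].min(),np.nonzero(m)[1].max(),np.nonzero(m)[0].min())
v,u=np.nonzero(m);print("post centre lateral ray",atz(wray(o,[(u.min()+u.max())/2,cen(m)[1]]),.105)[:2],"top edge pt",atz(wray(o,[cen(m)[0],v.min()]),.105)[:2])
# band
m=np.zeros_like(w);m[305:340,295:345]=((h[...,1]<40)&(h[...,2]>150))[305:340,295:345];b=cen(m);print("band",b,atz(wray(o,b),zb+.016)[:2])
E
python3 hub.py 3
```

```text
screws [[289.8523   5.    ]
 [220.8266  69.5793]
 [412.4022  69.1181]] [array([0.7134, 0.1748]), array([0.7655, 0.129 ]), array([0.7264, 0.0359])]
outer ellipse ((318.5491027832031, 184.5658721923828), (141.75209045410156, 143.10446166992188), 82.17729187011719) 87
hub centre [0.6551 0.0979] radius 0.023115342923616715 resid 0.0001524342920465381
tcp->hub dist 0.0563943701028981 dir 5.601760608418968
post px [316.4023 162.9093] 353 304 329 155
post centre lateral ray [0.6537 0.0989] top edge pt [0.6583 0.0994]
band [315.5185 322.2716] [0.5995 0.0939]
```

>>> {"name": "drive_tool", "arguments": {"plan": [[[-0.002, -0.001, 0.015, 0], [-0.003, -0.002, 0.035, 0], [-0.004, -0.002, 0.06, 0], [-0.004, -0.002, 0.08, 0], [-0.004, -0.002, 0.095, 0], [-0.004, -0.002, 0.1, 0], [-0.004, -0.002, 0.1, 0], [-0.004, -0.002, 0.1, 0], [-0.004, -0.002, 0.1, 0], [-0.004, -0.002, 0.1, 0]]]}}

```text
time_s: 9.1
eef_pos: [0.5978, 0.0933, 0.1404]
eef_rot: [0.0, 0.999, 0.047, 0.001]
wrist_force: [-0.6, -0.5, -8.2]
opening: 0.166
grasp_force: 59.8
```

```bash
python3 lev.py 4; python3 hub.py 4; python3 - <<'E'
from h import *
p,_=load("wrist",4);q,_=load("side",4)
a=cv2.resize(p[130:250,240:400],(800,600),interpolation=cv2.INTER_CUBIC)
b=cv2.resize(q[190:310,220:380],(800,600),interpolation=cv2.INTER_CUBIC)
cv2.imwrite("pics/wc4.png",a[:,:,::-1]);cv2.imwrite("pics/sc4.png",b[:,:,::-1])
E
```

```text
[0.5978 0.0933 0.1404] 0.16560693159763126 59.794644713401794 [-0.5824 -0.5088 -8.2258] [ 0.0214 -0.0222 -0.0371]
tool x deg 5.383190941815818
side hub 213 z 10/50/90/97 [0.1427 0.1565 0.1651 0.1664]  Lx [0.0306 0.0738] Ly med 0.01690305473448146
side arm 227 z 10/50/90/97 [0.1405 0.1504 0.1537 0.1545]  Lx [-0.099  -0.0316] Ly med 0.007347066185978712
side grip 358 z 10/50/90/97 [0.1458 0.1562 0.1624 0.1632]  Lx [-0.1791 -0.1113] Ly med 0.009406472570903147
scene hub 339 z 10/50/90/97 [0.1448 0.1628 0.167  0.1685]  Lx [0.0322 0.0779] Ly med 0.007067702122168637
scene arm 187 z 10/50/90/97 [0.1427 0.1521 0.1553 0.1566]  Lx [-0.0985 -0.0372] Ly med 0.00414814888937624
scene grip 255 z 10/50/90/97 [0.152  0.1602 0.1639 0.1659]  Lx [-0.1789 -0.1111] Ly med 0.005967105199632876
underside expected 0.1365700599031993
screws [[207.8399  58.9803]
 [429.9551  59.0702]] [array([0.7129, 0.1741]), array([0.7259, 0.0355])]
press yaw from screws 5.331049430204098 mid [0.7194 0.1048] dist 0.1391495137488023
outer ellipse ((318.5334777832031, 184.6599578857422), (141.75445556640625, 143.05142211914062), 85.4017105102539) 87
hub centre [0.6536 0.0989] radius 0.0231157449258831 resid 0.0001590408850122143
tcp->hub dist 0.05635099379241227 dir 5.636586704329624
post px [318.8483 165.863 ] 613 297 339 145
post centre lateral ray [0.6545 0.0992] top edge pt [0.6645 0.0998]
band [316.8857 321.7257] [0.5983 0.0944]
```

View pics/wc4.png

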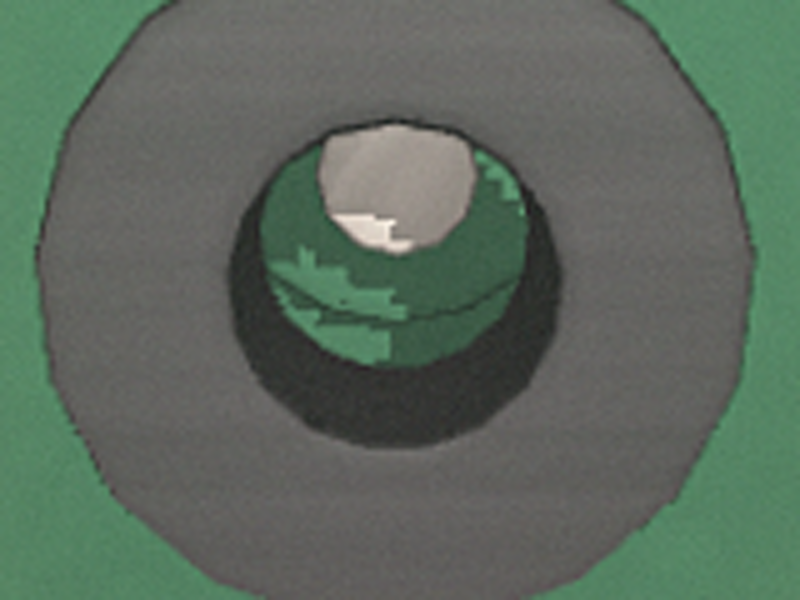

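View pics/sc4.png

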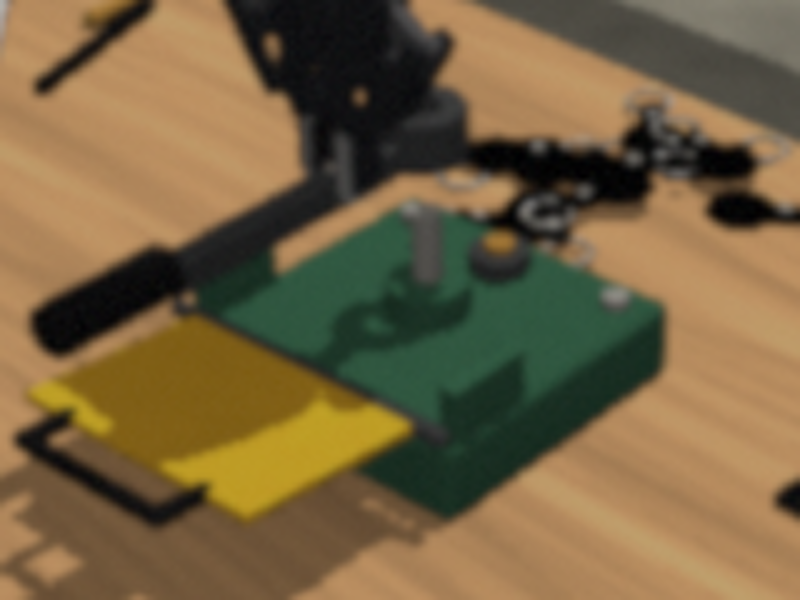

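Wrist crop: the post top is a disc, 155 crop-px wide, bottom edge at y=253, so its centre is at about (319.4,165.3) in the full image. The hole's lower rim is centred near (318.9,177.2). The side crop shows the lever hovering clear above the post, with its grip out over the lowered guard.

```bash
python3 - <<'E'
from h import *
o=ctrl.get_obs();T=wpose(o);zb=T[2,3]-.0038
po=atz(wray(o,[319.4,165.3]),.105);lo=atz(wray(o,[318.9,177.2]),zb);c=np.array([.6536,.0989])
print("post",po,"lower rim",lo,"top ring",c)
for a,s in((lo[:2],"rim"),(c,"ring")):
    e=np.r_[po[:2]-a,0];print(s,"needed shift tool xy",(T[:3,:3].T@e)[:2])
w=atz(wray(o,[319.4+15.5,165.3]),.105)-atz(wray(o,[319.4-15.5,165.3]),.105);print("post dia",np.linalg.norm(w))
w=atz(wray(o,[318.9+26.5,177.2]),zb)-atz(wray(o,[318.9-26.5,177.2]),zb);print("hole dia",np.linalg.norm(w))
E
```

```text
post [0.6548 0.0986 0.105 ] lower rim [0.6531 0.0987 0.1363] top ring [0.6536 0.0989]
rim needed shift tool xy [0.0017 0.0003]
ring needed shift tool xy [0.0012 0.0004]
post dia 0.014735584918151122
hole dia 0.020869696341700054
```

>>> {"name": "drive_tool", "arguments": {"plan": [[[0.001, 0, 0, 0], [0.0025, 0.001, 0, 0], [0.0025, 0.001, 0, 0], [0.0025, 0.001, 0, 0], [0.0025, 0.001, 0, 0], [0.0025, 0.001, 0, 0], [0.0025, 0.001, 0, 0], [0.0025, 0.001, 0, 0], [0.0025, 0.001, 0, 0], [0.0025, 0.001, 0, 0], [0.0025, 0.001, 0, 0], [0.0025, 0.001, 0, 0]]]}}

```text
time_s: 10.25
eef_pos: [0.5983, 0.0931, 0.1397]
eef_rot: [0.0, 0.999, 0.047, -0.0]
wrist_force: [0.3, -0.7, -7.7]
opening: 0.164
grasp_force: 59.8
```

```bash
python3 lev.py 5; python3 hub.py 5 | egrep "hub|yaw"; python3 - <<'E'
from h import *
o=ctrl.get_obs();print(abs(o['dq']).max(),o['time_s'],o['wrist_force'])
print(ctrl.hand_in())
E
```

```text
[0.5983 0.0931 0.1397] 0.16422819958720797 59.794912934303284 [ 0.303  -0.6659 -7.6862] [0.0126 0.0086 0.0112]
tool x deg 5.3833427403229495
side hub 210 z 10/50/90/97 [0.1417 0.1557 0.1644 0.1655]  Lx [0.0311 0.0738] Ly med 0.0165435509881385
side arm 221 z 10/50/90/97 [0.1398 0.1505 0.1532 0.1539]  Lx [-0.0987 -0.0311] Ly med 0.007435214282204666
side grip 358 z 10/50/90/97 [0.1453 0.1557 0.1617 0.1628]  Lx [-0.1793 -0.1112] Ly med 0.009844554685779544
scene hub 339 z 10/50/90/97 [0.1442 0.1623 0.1666 0.1678]  Lx [0.032  0.0778] Ly med 0.0067229063636531005
scene arm 181 z 10/50/90/97 [0.142  0.1518 0.1551 0.1565]  Lx [-0.0983 -0.0365] Ly med 0.004156706847968347
scene grip 256 z 10/50/90/97 [0.152  0.1596 0.1638 0.1653]  Lx [-0.1784 -0.1103] Ly med 0.006161752339803223
underside expected 0.1358969888917471
press yaw from screws 5.3447042064734696 mid [0.7197 0.1048] dist 0.13935696648179258
hub centre [0.6543 0.0986] radius 0.02309945449579985 resid 0.00025893846615929303
tcp->hub dist 0.056293305141139754 dir 5.645205649635784
0.0010852043068438834 10.4 [ 0.2646 -0.5199 -8.6956]
the job is handed in; nothing more can be done
None
```

Handed in at 10.4 s: the guard is fully down (about 1.48 rad), and the lever is held level and still by its white band. Its hub is centred over the post to within about 1 mm, roughly 3 cm above it, with the grip pointing straight out over the guard; I did not go near the phone, tape or jar.

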